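# Shut the sample chest

## Task

Shut the grey steel sample chest so that it can be put away: with the fingertips push both of its drawers fully home, and only then push its lid over and down until it is fully closed, without ramming or slamming anything. Everything is done by pushing: grip and lift nothing, and leave the pucks in the top tray and the cup and the tape roll beside the chest where they are.

Things in the scene. Friction and masses are not known exactly. Their poses are not given: they have to be found in the camera images.
- chest: grey sheet-steel chest fixed to the bench, 140 mm deep (its x), 212 wide (y), 100 high without lid. Origin: centre of underside. x points from its front (drawers, robot side) to its back, y left, z up; turned -0.25 to 0.35 rad. Two drawers side by side below an open tray (floor z 0.068, rim z 0.100) holding pucks. Wire carrying handles stand 11 mm out of its ends at z 0.070. Nothing taller than 60 mm stands close behind it.
- drawer_left (a joint): how far the left drawer (as the robot sees the chest; chest +y) is out, m: 0 = fully home against its stop, at most 0.10. It slides straight along chest x, towards chest -x as it opens; it stays where it is left; about 2 N of friction.
- drawer_left_face (a point): centre of the outer face of the left drawer's front, moving with it; chest axes. Flat upright panel, 100 mm wide, 54 high (27 above and below this point), across chest x; a pull lip 70 mm wide sticks 10 mm out, 21 to 25 mm below this point. The point is 35 mm above the bench; with the drawer home it is at chest (-0.076, +0.052, 0.035).
- drawer_right (a joint): how far the right drawer (as the robot sees the chest; chest -y) is out, m: 0 = fully home against its stop, at most 0.10. It slides straight along chest x, towards chest -x as it opens; it stays where it is left; about 2 N of friction.
- drawer_right_face (a point): centre of the outer face of the right drawer's front, moving with it; chest axes. Flat upright panel, 100 mm wide, 54 high (27 above and below this point), across chest x; a pull lip 70 mm wide sticks 10 mm out, 21 to 25 mm below this point. The point is 35 mm above the bench; with the drawer home it is at chest (-0.076, -0.052, 0.035).
- lid (a joint): lid angle, rad: 0 = closed flat on the chest, 1.57 = upright; starts between 1.3 and 1.55. Hinged along the chest's top back edge, so it is closed by pushing its outer (back) face towards the robot and down. The stiff hinge holds it at any angle (friction 0.32 N m): pushing takes 1 to 5 N near its free edge.
- lid_hinge (a point): middle of the hinge axis, which runs along chest y, at chest (0.07, 0, 0.100). The lid is a plate 214 mm wide, 5 mm thick, reaching 151 mm from the axis; its outer face (top when closed) lies 5 mm outside the axis. This frame turns with the lid: -x points along the lid to its free edge, z out of its outer face.
- lid_edge (a point): middle of the lid's free edge on its outer face, 151 mm from the hinge axis, moving with the lid. From this edge a flap 41 mm long stands at right angles on the inner side: it points to the robot while the lid is upright and hangs over the tops of the drawer fronts when closed, which is why the drawers go in first.
- puck_low: pale grey round puck, 44 mm across, 25 mm high, loose in the left part of the chest's top tray (7 mm below the rim); origin: centre of its underside. To be left alone.
- puck_dark: dark grey round puck, 44 mm across, 25 mm high, loose in the right part of the chest's top tray; origin: centre of its underside. To be left alone.
- mixing_cup: light loose plastic cup, 77 mm across, 88 mm high, on the bench to one side of the chest; origin: centre of its underside. To be left alone.
- tape_roll: loose roll of packing tape lying flat, 90 mm across, 48 mm high, on the bench on the other side of the chest; origin: centre of its underside. To be left alone.

How it is judged:
On the way, in this order (a step that is already met when the one before it is completed fails the run):
1. Both drawers are fully home (within 5 mm) while the lid is still open (value of joint each of drawer_left, drawer_right below 0.005 m), for 0.2 s.
2. The lid is closed (within 0.04 rad) (value of joint lid below 0.04 rad), for 0.2 s.
At the end, for the whole second after the job is handed in: Both drawers are home within 5 mm and the lid is closed within 0.04 rad (6 mm at its free edge); both pucks, the cup and the tape roll stand upright and at rest within 25 mm of where they began (all of step 1 and value of joint lid below 0.04 rad and linear speed of each of puck_low, puck_dark, mixing_cup, tape_roll below 0.02 m/s and distance of each of puck_low, puck_dark, mixing_cup, tape_roll from where it was at the start of the episode below 0.025 m and angle between each of puck_low, puck_dark, mixing_cup, tape_roll's own z axis and vertical below 0.15 rad); the robot touches nothing.
It fails at once if The lid is slammed: it closes faster than 4 rad/s (velocity of joint lid below -4 rad/s).
It fails at once if The chest, a drawer or the lid is rammed: the fingers press on it with more than 100 N (contact force between the fingers and chest above 100 N).
It fails at once if A puck in the tray is shifted by more than 25 mm, or lifted by more than 12 mm (distance of any of puck_low, puck_dark from where it was at the start of the episode above 0.025 m or height (world z) of any of puck_low, puck_dark above 0.08 m).
It fails at once if The mixing cup is shifted by more than 25 mm, or lifted by more than 12 mm (distance of mixing_cup from where it was at the start of the episode above 0.025 m or height (world z) of mixing_cup above 0.012 m).
It fails at once if The tape roll is shifted by more than 25 mm, or lifted by more than 12 mm (distance of tape_roll from where it was at the start of the episode above 0.025 m or height (world z) of tape_roll above 0.012 m).
It also fails if it takes over 64 s, if anything falls off the work surface, if the arm or the gripper's body presses on something with over 40 N, if the wrist force passes 120 N, or if a joint passes its speed limit or range.

## Robot

A 7-joint arm with a two-finger parallel gripper is mounted at the origin on a cart in front of the work surface, level with it; the furniture and walls round the work are solid. World frame = base frame: x ahead of the robot, y to its left, z up, the work surface at z = 0. Lengths are in m, angles in rad, forces in N, time in s.
With the tool pointing down it reaches from about 0.425 to 0.925 m from the base axis. Payload 6.8 kg.
Tool frame: the origin (TCP) lies midway between the tips of the shut fingers; the grasp point (between the pads) lies 19 mm behind it; z points along the fingers, y is the line along which they close (so a half turn about z gives the same grasp; the last joint's range is limited). The gripper opens to 85 mm and grips with 20 to 120 N. Pads are 22 mm wide; open, the fingers measure 114 mm over their backs; the gripper's body (76 mm by 85 mm) begins 54 mm behind the grasp point. The pads swing forward as they close: fully open they stand 13 mm farther back than shut.
Start: joints at [-1.424, 0.477, 0.022, 1.555, -0.011, 1.109, -0.083], TCP at [0.17, 0.653, 0.231] pointing down, gripper open.
Joint ranges: [-2.96, 2.96], [-0.34, 2.1], [-1.41, 1.46], [0.24, 2.44], [-1.37, 4.51], [0.17, 1.92], [-2.96, 2.96]. Speed limits (rad/s): [2.39, 2.39, 3.14, 3.14, 3.14, 3.14, 3.14].

## Interface

Orientations are given as a rotation vector (axis times angle).
In Python, from bench import r gives the robot as it stands. The module is installed in compiled form; this text tells all that it offers.
- The arm moves only by the tool apply_moves, never from a script. Its argument "rows" is a list of rows, each a list of 6 numbers: the shift along the tool's x, y, z scaled (see below), then the turn, a rotation vector about the tool's x, y, z scaled (see below). A call has 1 to 5 rows; each row is the pose to reach, as a shift and turn from the pose commanded when the call began, along the tool's axes at that moment; what a row does not reach only later rows make up. The controller multiplies each number of a shift by 0.25 m and each number of a turn by 90 degrees. A row lasts 1/8 s, in which the tool goes at most 62.5 mm and 10.7 degrees, less where a joint would pass 70% of its speed; a pose out of reach is approached as far as the arm can. A call with a number of a shift or a turn outside -1 to 1 is refused whole. A call with a gripper value outside its range is refused whole. "claw" is the opening, from 0 (shut) to 1 (fully open), set as the call begins (left out, the last holds). The fingers move at their own pace and stop on an object; "newtons" is the grip in N (left out, the last holds). Time passes only in rows, so rows that repeat a pose let the fingers close. It gives the time, the measured TCP pose, the force, the opening and the grip force at its end, in the units of the state.
- r.get_obs(): the state, without advancing time (a new reading comes with each control period).
- r.grab_frame(name): name is "side" or "top"; returns a dict with "pixels" (420x560x3 uint8, red, green, blue), "intrinsics" (3x3 intrinsics, pixels), "eye" and "attitude" of the camera in the world. Camera axes: x right, y up, looking along -z (the intrinsics and any distortion apply to the point x, -y, -z); pixel columns grow to the right and rows downward; lengths in m; the calibration is good to about 2 mm. A picture is of the moment at which its call begins. There is no depth.
- r.hand_in(): hands the job in; it is judged then, once.
Trained networks look in a picture, given as the dict that the camera call returned (one of the last four; its "shot" number tells which), for a name from the list of things; names that differ only in an ending like _2 or _b are one class to them, and where a whole thing is asked for, a point or a joint stands for the part that bears it (a point fixed in the world has none). Each returns a list of dicts, best first, with "conf" (0 to 1); they miss things now and then, are a little off and sometimes report something else, mostly with a low value. They report only what shows in the picture. A call takes as long as a camera call.
- r.search_frame(picture, thing): "rect" ([left, top, width, height] in pixels, round what is visible of it).
- r.outline_of(picture, thing): "pixels" (420x560 bool, what is visible of it) and "rect" ([left, top, width, height] in pixels, round what is visible of it).
- r.landmark_of(picture, thing): "point" ([column, row] in pixels: a listed point, or the origin of a listed thing).
The state is a dict: "clock": time; "joints": joint angles; "qvel": joint speeds; "tau": joint torques, N m; "tcp_pos": TCP position; "orientation": TCP orientation; "contact_force": force on the tool from outside, world axes, zero at the start; "moment": the same for the moment, N m; "grip_width": finger opening in m; "gripper_force": force on a finger pad.
Only numpy, scipy, OpenCV 4.12 (cv2) and the standard library are available. Lean on these libraries where they do the work, as an engineer would, in place of code of your own. Each camera call takes 0.05 s, during which the arm holds its last target. There are 200 camera calls.

## Working session

There is one attempt and no reset: what is moved stays moved. The work goes in short steps, Python scripts to look and compute and a tool call to move; the robot and the scene stay as the last step left them, time stands still between calls to the robot, and variables do not carry over. Pictures are saved under pics/ and viewed, at most 10 in all, crops included, and the job is handed in when it is done.

Besides the shell and the picture viewer there is one more tool, called after "Emit:" as name(argument=value, ...) on one line, values as JSON. apply_moves: Moves the arm, as the interface text tells. Its arguments: {"type":"object","properties":{"rows":{"type":"array","items":{"type":"array","items":{"type":"number"}}},"claw":{"type":"number"},"newtons":{"type":"number"}},"required":["rows"]}

```bash
mkdir -p pics; cat > h.py <<'E'
import numpy as np, cv2
from scipy.spatial.transform import Rotation as R
from bench import r
def proj(f,P):
    A=np.array(f["attitude"]);A=A if A.shape==(3,3) else R.from_rotvec(A).as_matrix()
    c=(np.atleast_2d(P)-f["eye"])@A; K=np.array(f["intrinsics"])
    q=np.c_[c[:,0],-c[:,1],-c[:,2]]@K.T
    return q[:,:2]/q[:,2:]
def atz(f,uv,z):
    A=np.array(f["attitude"]);A=A if A.shape==(3,3) else R.from_rotvec(A).as_matrix()
    q=np.linalg.inv(np.array(f["intrinsics"]))@[uv[0],uv[1],1]
    d=A@[q[0],-q[1],-q[2]]; e=np.array(f["eye"])
    return e+d*(z-e[2])/d[2]
E
python3 - <<'E'
from h import *
o=r.get_obs();print(o)
fs={n:r.grab_frame(n) for n in("side","top")}
for n,f in fs.items():
    print(n,{k:v for k,v in f.items() if k!="pixels"})
    cv2.imwrite(f"pics/{n}0.png",f["pixels"][:,:,::-1])
    for t in ["chest","drawer_left_face","drawer_right_face","lid_hinge","lid_edge","puck_low","puck_dark","mixing_cup","tape_roll"]:
        print(n,t,[(np.round(x["point"],1),round(x["conf"],2)) for x in r.landmark_of(f,t)[:2]])
E
```

```text
{'clock': 0.0, 'joints': array([-1.42410135,  0.47778788,  0.02232385,  1.55645126, -0.01151298,
        1.10929229, -0.08308795]), 'qvel': array([-0.00217671, -0.0010332 ,  0.00047854,  0.00083176,  0.0008431 ,
        0.00056668, -0.00171486]), 'tau': array([-1.25519447e-03, -5.96443784e+01,  1.60752799e+00, -2.81207067e+01,
        1.24191359e-02,  9.16570629e-03, -2.52268478e-06]), 'tcp_pos': array([0.16998393, 0.65263598, 0.23033367]), 'orientation': array([-3.99069067e-01, -3.11602580e+00,  2.83894400e-03]), 'contact_force': array([0.56457299, 0.06698449, 0.96892399]), 'moment': array([ 0.00622261, -0.01153252,  0.02526405]), 'gripper_force': 0.0, 'grip_width': 0.08522033788321462}
side {'intrinsics': array([[391.96671255,   0.        , 283.173115  ],
       [  0.        , 391.96671255, 208.80064717],
       [  0.        ,   0.        ,   1.        ]]), 'eye': array([ 0.2820151 , -0.55314361,  0.61296473]), 'attitude': array([ 0.86444711, -0.21501568, -0.48420361]), 'shot': 1}
side chest [(array([258.5, 226.1]), 0.87)]
side drawer_left_face [(array([208.5, 220.7]), 0.7)]
side d
[... 499 characters left out ...]
     , 276.73516768],
       [  0.        , 411.521533  , 208.92341875],
       [  0.        ,   0.        ,   1.        ]]), 'eye': array([0.44223397, 0.01986477, 0.94387466]), 'attitude': array([ 0.16709749, -0.14333411, -1.40924679]), 'shot': 2}
top chest [(array([259.5, 237.6]), 0.62)]
top drawer_left_face [(array([232.1, 277.6]), 0.88)]
top drawer_right_face [(array([280.8, 285.1]), 0.61)]
top lid_hinge [(array([262.4, 194.4]), 0.56)]
top lid_edge [(array([259.4, 194.6]), 0.6)]
top puck_low [(array([231.4, 225. ]), 0.68)]
top puck_dark [(array([290. , 240.8]), 0.6), (array([256.1, 194.7]), 0.4)]
top mixing_cup [(array([156.6, 242.2]), 0.93)]
top tape_roll [(array([354.4, 245. ]), 0.97)]
```

```bash
cat > fit.py <<'E'
from h import *
from scipy.optimize import least_squares
def model(p):
    x,y,a,dl,dr,l=p; M=R.from_euler('z',a)
    e=R.from_euler('y',l).apply([-.151,0,.005])+[.07,0,.1]
    P=np.array([[0,0,0],[-.076-dl,.052,.035],[-.076-dr,-.052,.035],[.07,0,.1],e])
    return M.apply(P)+[x,y,0]
def fit(fs):
    obs=[]
    for f in fs:
        obs.append([(lambda q:q[0]["point"] if q else [np.nan]*2)(r.landmark_of(f,t)) for t in ["chest","drawer_left_face","drawer_right_face","lid_hinge","lid_edge"]])
    def res(p):
        return np.concatenate([np.nan_to_num(proj(f,model(p))-np.array(o)).ravel() for f,o in zip(fs,obs)])
    s=least_squares(res,[.65,0.05,0,.05,.05,1.4],loss='soft_l1',f_scale=2)
    return s.x,res(s.x).reshape(len(fs),-1,2)
E
python3 - <<'E'
from fit import *
fs=[r.grab_frame("side"),r.grab_frame("top")]
p,e=fit(fs);print(np.round(p,4));print(np.round(e,1))
for f in fs:
  for t,z in [("mixing_cup",0),("tape_roll",0),("puck_low",.068),("puck_dark",.068)]:
    print(t,np.round(atz(f,r.landmark_of(f,t)[0]["point"],z),3))
ims=[]
for f in fs:
    im=f["pixels"][:,:,::-1].copy()
    M=R.from_euler('z',p[2]);c=[]
    for z in(0,.1):
        q=proj(f,M.apply([[sx*.07,sy*.106,z] for sx,sy in((-1,-1),(1,-1),(1,1),(-1,1))])+[p[0],p[1],0])
        cv2.polylines(im,[q.astype(int)],True,(0,255,0))
    for q in proj(f,model(p)): cv2.circle(im,tuple(int(v) for v in q),2,(0,0,255),-1)
    ims.append(im[60:360,80:480])
cv2.imwrite("pics/fit.png",cv2.resize(np.hstack(ims),(800,300)))
E
```

```text
[0.5648 0.0756 0.102  0.0309 0.0375 1.3195]
[[[ 1.1  0.9]
  [ 0.1 -5.6]
  [ 0.7 -1.6]
  [-2.6 -0.4]
  [ 3.7 -0.1]]

 [[ 0.  -1.1]
  [ 2.3  1. ]
  [-0.9  1.2]
  [-0.7  0.3]
  [ 0.3  1.7]]]
mixing_cup [0.512 0.311 0.   ]
tape_roll [ 0.568 -0.143  0.   ]
puck_low [0.573 0.149 0.068]
puck_dark [0.555 0.008 0.068]
mixing_cup [0.515 0.316 0.   ]
tape_roll [ 0.571 -0.142  0.   ]
puck_low [0.578 0.142 0.068]
puck_dark [0.562 0.009 0.068]
```

View pics/fit.png

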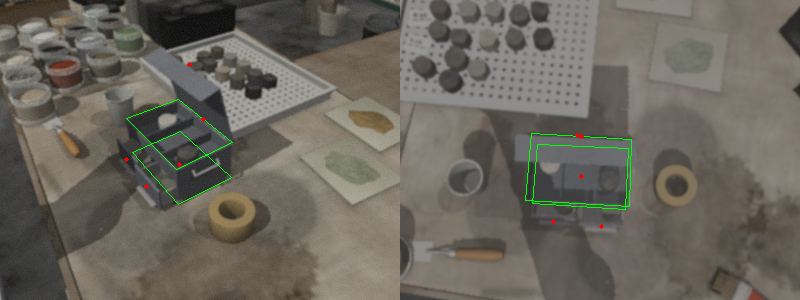

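View pics/side0.png

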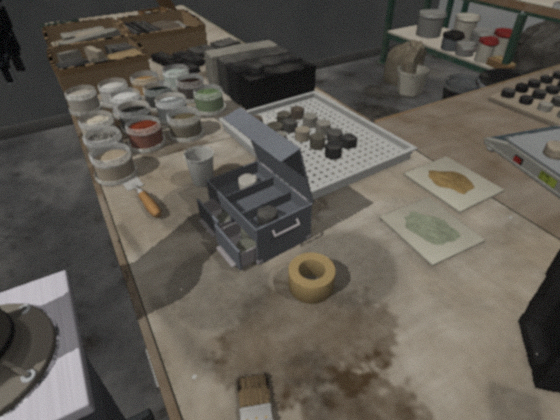

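```bash
cat >> fit.py <<'E'
def draw(f,p,box,s):
    im=f["pixels"][:,:,::-1]; u,v,w,h=box
    im=cv2.resize(im[v:v+h,u:u+w],None,fx=s,fy=s,interpolation=cv2.INTER_CUBIC)
    M=R.from_euler('z',p[2]);L=R.from_euler('y',p[5])
    T=lambda P:((proj(f,M.apply(P)+[p[0],p[1],0])-[u,v])*s).astype(int)
    S=((-1,-1),(1,-1),(1,1),(-1,1))
    pl=[([[a*.07,b*.106,z] for a,b in S],(0,255,0)) for z in(0,.1)]
    pl+=[([[-.076-d,y+a*.05,.035+b*.027] for a,b in S],(0,255,255)) for d,y in((p[3],.052),(p[4],-.052))]
    pl+=[(L.apply([[-.151*(a>0),b*.107,.005] for a,b in S])+[.07,0,.1],(0,0,255))]
    for P,c in pl: cv2.polylines(im,[T(np.array(P))],True,c)
    return im
E
python3 - <<'E'
from fit import *
p=np.array([0.5648,0.0756,0.102,0.0309,0.0375,1.3195])
a=draw(r.grab_frame("side"),p,(180,90,150,190),2.67);b=draw(r.grab_frame("top"),p,(190,140,150,190),2.67)
cv2.imwrite("pics/z.png",np.hstack([a,b])[:, :800])
E
```

```text
(no output)
```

View pics/z.png

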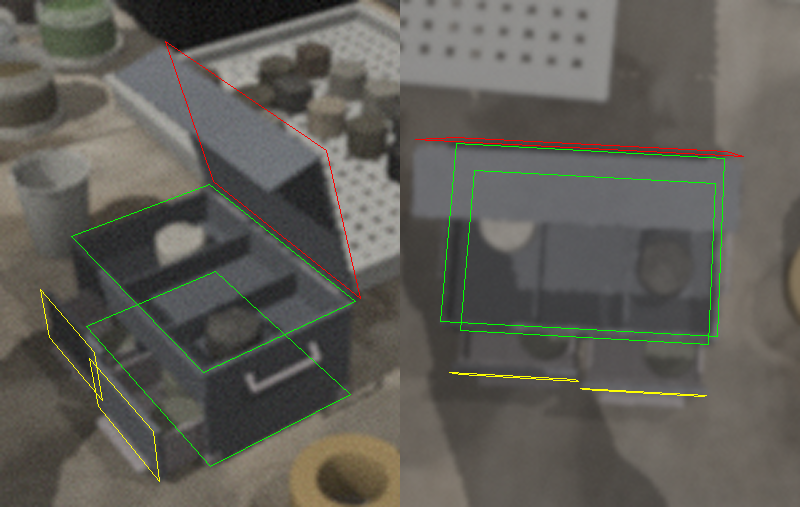

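```bash
cat >> h.py <<'E'
C=np.array([.5648,.0756]);YAW=.102
def w(cx,cy,z): # chest -> world
    c,s=np.cos(YAW),np.sin(YAW); return np.array([C[0]+c*cx-s*cy,C[1]+s*cx+c*cy,z])
def go(*targets,yaw=YAW,lean=0):
    o=r.get_obs();T=R.from_rotvec(o["orientation"])
    G=R.from_euler('z',yaw)*R.from_euler('y',np.pi+lean)  # tool x to -chest x, z down
    t=(T.inv()*G).as_rotvec()/(np.pi/2)
    print("tcp",np.round(o["tcp_pos"],4),"F",np.round(o["contact_force"],1),"t",o["clock"])
    for p in targets: print(np.round(np.r_[T.inv().apply(np.array(p)-o["tcp_pos"])/.25,t],3).tolist())
E
python3 -c "
from h import *
go((.30,.40,.23),(w(-.132,.052,.2)))
R0=R.from_rotvec(r.get_obs()['orientation']).as_matrix();print(R0.round(2))"
```

```text
tcp [0.1701 0.6532 0.2313] F [-0.1 -0.2  0.9] t 2.1
[-0.758, -0.849, 0.005, 0.0, -0.0, -0.227]
[-1.543, -1.828, 0.125, 0.0, -0.0, -0.227]
[[-0.97  0.25 -0.  ]
 [ 0.25  0.97  0.  ]
 [ 0.    0.   -1.  ]]
```

Emit:
apply_moves(rows=[[-0.76,-0.85,0,0,0,-0.227],[-0.76,-0.85,0,0,0,-0.227],[-0.76,-0.85,0,0,0,-0.227],[-0.76,-0.85,0,0,0,-0.227],[-0.76,-0.85,0,0,0,-0.227]], claw=0)

```text
clock: 2.72
tcp_pos: [0.3022, 0.3964, 0.2315]
orientation: [-0.154, 3.137, -0.001]
contact_force: [-0.5, 0.2, -0.3]
grip_width: 0.0
gripper_force: 0.0
```

```bash
python3 -c "
from h import *
go((w(-.135,.052,.2)))"
```

```text
tcp [0.3022 0.3964 0.2315] F [-0.5  0.2 -0.3] t 2.725
[-0.379, -1.174, 0.127, -0.0, 0.0, -0.002]
```

Emit:
apply_moves(rows=[[-0.32,-1.0,0.1,0,0,0],[-0.32,-1.0,0.1,0,0,0],[-0.32,-1.0,0.1,0,0,0],[-0.32,-1.0,0.1,0,0,0],[-0.32,-1.0,0.1,0,0,0]])

```text
clock: 3.35
tcp_pos: [0.4064, 0.1551, 0.2062]
orientation: [-0.149, 3.138, -0.001]
contact_force: [0.4, 0.9, -0.3]
grip_width: 0.0
gripper_force: 0.0
```

```bash
python3 -c "
from h import *
go(w(-.138,.052,.12),w(-.135,.052,.042))"
```

```text
tcp [0.4064 0.1551 0.2062] F [ 0.4  0.9 -0.3] t 3.35
[-0.047, -0.172, 0.345, -0.0, 0.0, -0.004]
[-0.059, -0.172, 0.657, -0.0, 0.0, -0.004]
```

Emit:
apply_moves(rows=[[-0.04,-0.17,0.15,0,0,0],[-0.04,-0.17,0.35,0,0,0],[-0.04,-0.17,0.5,0,0,0],[-0.04,-0.17,0.5,0,0,0]])

```text
clock: 3.85
tcp_pos: [0.4178, 0.1177, 0.0796]
orientation: [0.161, -3.132, 0.003]
contact_force: [-0.8, -0.4, 0.5]
grip_width: -0.0001
gripper_force: 0.0
```

```bash
python3 - <<'E'
from fit import *
go(w(-.135,.052,.042),w(-.087,.052,.042))
p=np.array([0.5648,0.0756,0.102,0.0309,0.0375,1.3195])
a=draw(r.grab_frame("side"),p,(180,90,150,190),2.67);b=draw(r.grab_frame("top"),p,(190,140,150,190),2.67)
cv2.imwrite("pics/z2.png",np.hstack([a,b])[:, :800])
E
```

```text
tcp [0.4178 0.1177 0.0796] F [-0.8 -0.4  0.5] t 3.85
[-0.028, -0.019, 0.15, -0.001, -0.003, 0.0]
[-0.22, -0.019, 0.149, -0.001, -0.003, 0.0]
```

View pics/z2.png

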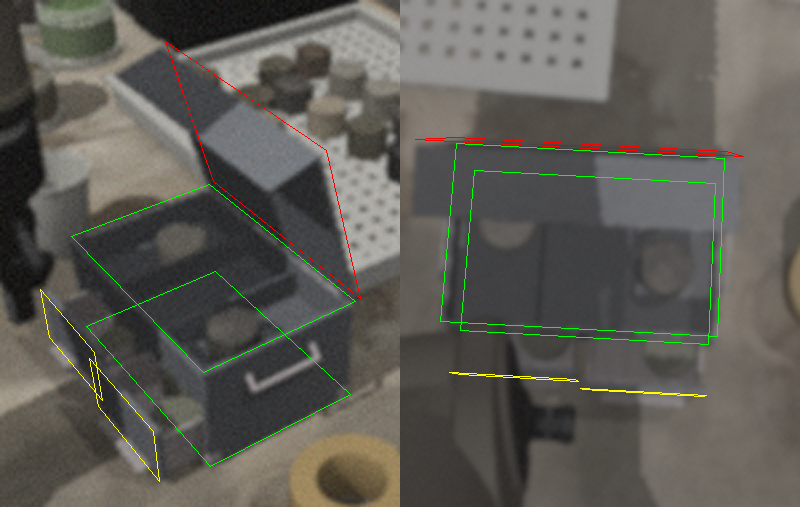

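The fingertip (left crop, about (30,318)) is in front of and clear of the left drawer front, whose lip is near (60,355). I'll go down and push.

Emit:
apply_moves(rows=[[-0.02,-0.02,0.15,0,0,0],[-0.02,-0.02,0.15,0,0,0],[-0.06,-0.02,0.15,0,0,0],[-0.1,-0.02,0.15,0,0,0],[-0.12,-0.02,0.15,0,0,0]])

```text
clock: 4.58
tcp_pos: [0.451, 0.1164, 0.0447]
orientation: [-0.16, 3.137, 0.001]
contact_force: [-2.0, 0.0, 1.3]
grip_width: -0.0
gripper_force: 1.1
```

```bash
python3 - <<'E'
from fit import *
go(w(-.087,.052,.042))
E
```

```text
tcp [0.451  0.1164 0.0447] F [-2.   0.   1.3] t 4.575
[-0.088, -0.001, 0.011, 0.0, 0.001, -0.0]
```

Emit:
apply_moves(rows=[[-0.03,0,0,0,0,0],[-0.05,0,0,0,0,0],[-0.07,0,0,0,0,0],[-0.085,0,0,0,0,0]])

```text
clock: 5.08
tcp_pos: [0.4705, 0.118, 0.0436]
orientation: [0.16, -3.135, 0.0]
contact_force: [-8.9, -0.2, 7.6]
grip_width: 0.0002
gripper_force: 4.7
```

Emit:
apply_moves(rows=[[-0.012,0,0,0,0,0],[-0.024,0,0,0,0,0]])

```text
clock: 5.32
tcp_pos: [0.4705, 0.1178, 0.0426]
orientation: [0.16, -3.124, 0.003]
contact_force: [-21.4, -0.5, 16.7]
grip_width: 0.0002
gripper_force: 10.7
```

```bash
python3 - <<'E'
from fit import *
go(w(-.138,.052,.045),w(-.140,-.052,.045))
E
```

```text
tcp [0.4705 0.1178 0.0426] F [-21.4  -0.5  16.7] t 5.325
[0.194, 0.002, -0.007, -0.001, -0.009, 0.0]
[0.202, -0.414, -0.006, -0.001, -0.009, 0.0]
```

Emit:
apply_moves(rows=[[0.1,0,0,0,0,0],[0.23,0,0,0,0,0],[0.23,-0.2,0,0,0,0],[0.23,-0.41,0,0,0,0],[0.23,-0.41,0,0,0,0]])

```text
clock: 5.95
tcp_pos: [0.4312, 0.0065, 0.0441]
orientation: [-0.147, 3.137, -0.003]
contact_force: [-0.1, 0.9, 0.6]
grip_width: 0.0002
gripper_force: 0.0
```

```bash
python3 - <<'E'
from fit import *
go(w(-.14,-.052,.042),w(-.087,-.052,.042))
f=r.grab_frame("side");print([(x["point"],x["conf"]) for x in r.landmark_of(f,"drawer_left_face")],proj(f,w(-.076,.052,.035)))
E
```

```text
tcp [0.4312 0.0065 0.0441] F [-0.1  0.9  0.6] t 5.95
[0.0, 0.013, 0.008, -0.001, 0.001, -0.005]
[-0.212, 0.014, 0.009, -0.001, 0.001, -0.005]
[([219.7, 216.8], 0.56)] [[218.85204148 213.78938854]]
```

Left is home. Now the right drawer.

Emit:
apply_moves(rows=[[-0.04,0,0,0,0,0],[-0.08,0,0,0,0,0],[-0.11,0,0,0,0,0],[-0.14,0,0,0,0,0],[-0.17,0,0,0,0,0]])

```text
clock: 6.68
tcp_pos: [0.4727, 0.0156, 0.0436]
orientation: [0.161, -3.137, -0.0]
contact_force: [-2.1, 2.1, -0.0]
grip_width: 0.0
gripper_force: 1.1
```

Emit:
apply_moves(rows=[[-0.02,0,0,0,0,0],[-0.035,0,0,0,0,0],[-0.05,0,0,0,0,0],[-0.06,0,0,0,0,0]])

```text
clock: 7.18
tcp_pos: [0.4813, 0.0159, 0.0428]
orientation: [0.158, -3.125, 0.0]
contact_force: [-18.6, -0.1, 13.5]
grip_width: -0.0
gripper_force: 9.7
```

Emit:
apply_moves(rows=[[0.1,0,-0.02,0,0,0],[0.2,0,-0.05,0,0,0],[0.22,0,-0.3,0,0,0],[0.22,0,-0.55,0,0,0],[0.22,0,-0.8,0,0,0]])

```text
clock: 7.8
tcp_pos: [0.4334, 0.0106, 0.2462]
orientation: [-0.158, 3.135, 0.0]
contact_force: [0.9, 0.3, 0.1]
grip_width: 0.0002
gripper_force: 0.0
```

```bash
sed -i 's/.5648,.0756/.5623,.0756/' h.py; python3 - <<'E'
from fit import *
go(w(-.13,-.0,.34),w(.13,0,.34))
fs=[r.grab_frame("side"),r.grab_frame("top")]
p,e=fit(fs);print(np.round(p,4));print(np.round(e,1))
p=np.array([*C,YAW,0,0,p[5]])
a=draw(fs[0],p,(180,90,150,190),2.67);b=draw(fs[1],p,(190,140,150,190),2.67)
cv2.imwrite("pics/z3.png",np.hstack([a,b])[:, :800])
E
```

```text
tcp [0.4334 0.0106 0.2462] F [0.9 0.3 0.1] t 7.8
[-0.02, 0.206, -0.375, -0.0, 0.002, -0.001]
[-1.06, 0.207, -0.373, -0.0, 0.002, -0.001]
[ 0.5638  0.0766  0.0999 -0.01   -0.003   1.312 ]
[[[   0.2    3. ]
  [   3.4   -7.9]
  [   1.6   -4.6]
  [   1.    -1.7]
  [   0.8   -2.9]]

 [[  -1.5   -0.6]
  [-117.    19.3]
  [ 128.    26.5]
  [  -1.     0.8]
  [   1.7    1.7]]]
```

View pics/z3.png

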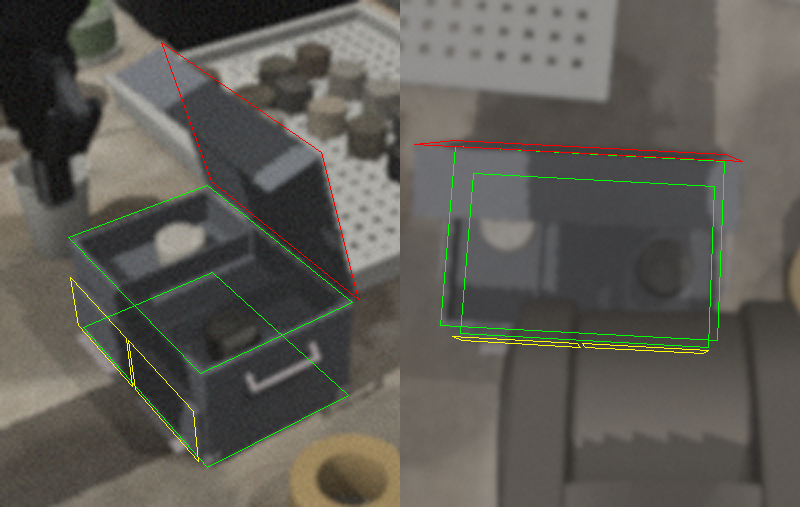

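The picture shows both drawer fronts flush with the chest, at about (100,320) and (165,400), and the lid still open near 1.31 rad. Next I'll go over the lid.

Emit:
apply_moves(rows=[[0,0.1,-0.2,0,0,0],[0,0.2,-0.38,0,0,0],[-0.25,0.2,-0.38,0,0,0],[-0.5,0.2,-0.38,0,0,0],[-0.75,0.2,-0.38,0,0,0]])

```text
clock: 9.02
tcp_pos: [0.6162, 0.0804, 0.3383]
orientation: [-0.161, 3.137, 0.0]
contact_force: [0.1, 0.6, 0.8]
grip_width: 0.0002
gripper_force: 0.0
```

Emit:
apply_moves(rows=[[-0.2,0,0,0,0,0],[-0.3,0,0,0,0,0],[-0.3,0,0,0,0,0]])

```text
clock: 9.4
tcp_pos: [0.6898, 0.0877, 0.3365]
orientation: [0.16, -3.135, 0.002]
contact_force: [0.2, 0.6, -0.2]
grip_width: 0.0002
gripper_force: 0.0
```

```bash
python3 - <<'E'
from fit import *
go(w(.11,0,.22),w(.075,0,.217))
E
```

```text
tcp [0.6898 0.0877 0.3365] F [ 0.2  0.6 -0.2] t 9.4
[0.071, 0.004, 0.466, -0.001, -0.001, -0.0]
[0.211, 0.004, 0.478, -0.001, -0.001, -0.0]
```

Emit:
apply_moves(rows=[[0,0,0.2,0,0,0],[0,0,0.4,0,0,0],[0.06,0,0.47,0,0,0],[0.12,0,0.47,0,0,0],[0.18,0,0.47,0,0,0]])

```text
clock: 10.02
tcp_pos: [0.6423, 0.0827, 0.2208]
orientation: [0.16, -3.136, 0.0]
contact_force: [0.3, 0.5, 0.1]
grip_width: 0.0
gripper_force: 0.0
```

Emit:
apply_moves(rows=[[0.04,0,0,0,0,0],[0.08,0,0,0,0,0],[0.12,0,0,0,0,0]])

```text
clock: 10.4
tcp_pos: [0.6138, 0.0799, 0.2213]
orientation: [-0.16, 3.137, 0.0]
contact_force: [2.4, -0.4, -0.1]
grip_width: 0.0001
gripper_force: 0.8
```

```bash
python3 - <<'E'
from fit import *
go(*[w(.081-.12*np.cos(l)+.005*np.sin(l),0,.1+.12*np.sin(l)+.005*np.cos(l)) for l in (1.1,.95,.8,.65,.5,.35)])
E
```

```text
tcp [0.6138 0.0799 0.2213] F [ 2.4 -0.4 -0.1] t 10.4
[0.083, 0.004, 0.048, 0.0, 0.0, -0.0]
[0.146, 0.004, 0.083, 0.0, 0.0, -0.0]
[0.203, 0.004, 0.127, 0.0, 0.0, -0.0]
[0.253, 0.004, 0.179, 0.0, 0.0, -0.0]
[0.295, 0.004, 0.237, 0.0, 0.0, -0.0]
[0.327, 0.004, 0.302, 0.0, 0.0, -0.0]
```

Contact with the lid at 2.4 N. I'll follow the arc.

Emit:
apply_moves(rows=[[0.07,0,0.03,0,0,0],[0.11,0,0.06,0,0,0],[0.146,0,0.083,0,0,0],[0.175,0,0.105,0,0,0],[0.203,0,0.127,0,0,0]])

```text
clock: 11.02
tcp_pos: [0.5634, 0.0747, 0.1889]
orientation: [0.16, -3.137, 0.0]
contact_force: [1.1, -0.4, -0.3]
grip_width: 0.0001
gripper_force: 0.6
```

```bash
python3 - <<'E'
from fit import *
go(*[w(.081-.12*np.cos(l)+.005*np.sin(l),0,.1+.12*np.sin(l)+.005*np.cos(l)) for l in (.8,.65,.5,.35,.2,.1,0)])
E
```

```text
tcp [0.5634 0.0747 0.1889] F [ 1.1 -0.4 -0.3] t 11.025
[0.0, 0.004, -0.003, -0.0, -0.0, -0.0]
[0.05, 0.004, 0.049, -0.0, -0.0, -0.0]
[0.092, 0.004, 0.108, -0.0, -0.0, -0.0]
[0.124, 0.004, 0.172, -0.0, -0.0, -0.0]
[0.147, 0.004, 0.241, -0.0, -0.0, -0.0]
[0.156, 0.004, 0.288, -0.0, -0.0, -0.0]
[0.16, 0.004, 0.336, -0.0, -0.0, -0.0]
```

Emit:
apply_moves(rows=[[0.05,0,0.05,0,0,0],[0.092,0,0.108,0,0,0],[0.124,0,0.172,0,0,0],[0.14,0,0.22,0,0,0],[0.15,0,0.26,0,0,0]])

```text
clock: 11.65
tcp_pos: [0.526, 0.0709, 0.1235]
orientation: [0.16, -3.137, 0.0]
contact_force: [-0.6, -0.3, 0.5]
grip_width: -0.0001
gripper_force: 0.4
```

Emit:
apply_moves(rows=[[0.005,0,0.02,0,0,0],[0.01,0,0.04,0,0,0],[0.01,0,0.055,0,0,0],[0.01,0,0.07,0,0,0]])

```text
clock: 12.15
tcp_pos: [0.5241, 0.0707, 0.1067]
orientation: [-0.16, 3.137, 0.0]
contact_force: [0.0, -1.0, 1.4]
grip_width: 0.0003
gripper_force: 0.3
```

Emit:
apply_moves(rows=[[0,0,0.01,0,0,0],[0,0,0.02,0,0,0],[0,0,0.02,0,0,0]])

```text
clock: 12.52
tcp_pos: [0.5241, 0.0707, 0.1048]
orientation: [0.159, -3.137, -0.002]
contact_force: [-12.4, -1.7, 34.0]
grip_width: -0.0002
gripper_force: 16.9
```

Firm stop at z 0.105, so the lid is closed. I'll back away upward and check.

Emit:
apply_moves(rows=[[0,0,-0.05,0,0,0],[0,0,-0.25,0,0,0],[0,0,-0.5,0,0,0],[0,0,-0.75,0,0,0],[0,0,-0.75,0,0,0]])

```text
clock: 13.15
tcp_pos: [0.5271, 0.0711, 0.2948]
orientation: [-0.159, 3.127, 0.004]
contact_force: [0.4, 0.2, 0.2]
grip_width: -0.0
gripper_force: 0.0
```

```bash
python3 - <<'E'
from fit import *
go()
fs=[r.grab_frame("side"),r.grab_frame("top")]
p=np.array([*C,YAW,0,0,0])
print([(t,np.round(atz(fs[0],r.landmark_of(fs[0],t)[0]["point"],0),3)) for t in("mixing_cup","tape_roll")])
a=draw(fs[0],p,(180,90,150,190),2.67);b=draw(fs[1],p,(190,140,150,190),2.67)
cv2.imwrite("pics/z4.png",np.hstack([a,b])[:, :800])
E
```

```text
tcp [0.5271 0.0711 0.2948] F [0.4 0.2 0.2] t 13.15
[('mixing_cup', array([0.512, 0.321, 0.   ])), ('tape_roll', array([ 0.569, -0.138,  0.   ]))]
```

View pics/z4.png

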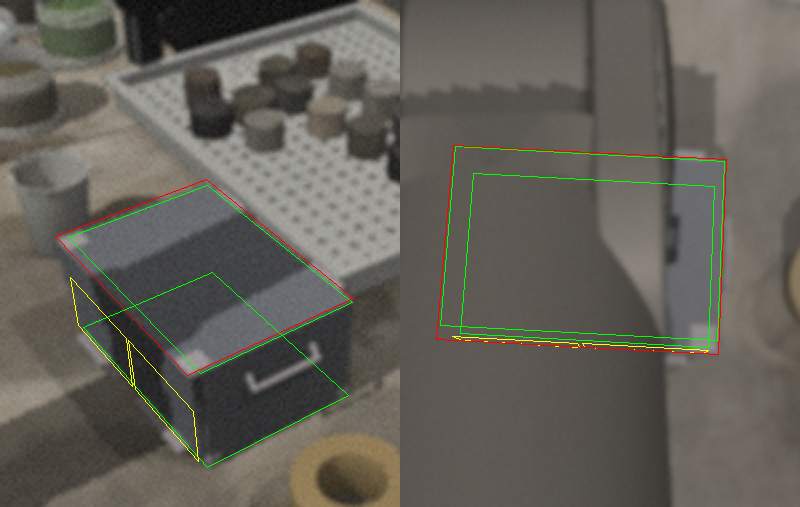

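The lid outline (57–350, 180–375 in the crop) matches the closed lid. The drawers are flush, and the cup and tape roll haven't moved.

```bash
python3 -c "
from bench import r
print(r.hand_in())"
```

```text
the job is handed in; nothing more can be done
None
```

The chest is shut and the job is handed in: both drawers were pushed home first, then the lid was closed gently (largest force I read was about 36 N); the cup and tape roll have not moved, the lid now hides the pucks, and no verdict was returned.

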